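# Gauge a batten on the bench thickness micrometer to two or three ratchet clicks

## Task

Measure the thickness of the short square batten on the bench micrometer: lay it on the ground steel plate and slide it in lengthwise under the spindle, squarely and gently, until its end is home against the back stop. Then tighten the spindle onto it, clockwise, with the small ratchet knob on top, not with the thimble below it, which would crush the wood; stop when the ratchet has clicked two or three times and let go, leaving the batten held to be read. Do not shove the micrometer or disturb the pencil, the tape measure and the flat offcut.

Things in the scene. Friction and masses are not known exactly. Their poses are not given: they have to be found in the camera images.
- gauge: Grey cast C-frame bench micrometer, loose on rubber feet, 4.4 kg, slides if pushed with some 20 N. Footprint 220 (x) by 106 (y) mm. Origin: centre of the underside; x runs from the open front to the column at the back, z up. Its level steel plate, top 26 mm up, is 74 mm wide, from x = -113 to 73 mm. The batten is home when its middle is over this origin, its length along x.
- stop_face (a point): Middle of the upright face of the steel back stop, at x = 65, y = 0, z = 45 mm of the gauge, axes as the gauge's. The face is 30 mm wide and reaches from the plate to 60 mm up; the column behind it is 50 mm wide and 110 mm high.
- boss (a point): On the spindle axis (x = 45, y = 0 mm of the gauge) at the top of the round boss of the arm, 111 mm up; axes as the gauge's. The boss is 43 mm in diameter and 30 mm high; in front of it (gauge x below 23 mm) the plate is open above. A lock screw with a black head stands out of the boss by 18 mm to +y, 97 mm up; leave it alone.
- spindle: Vertical steel spindle; origin at the centre of the underside of its flat 18 mm foot, on the axis. It starts 1.2 to 3 mm above a 38 mm piece on the plate, goes down 8 mm per clockwise turn of the thimble, does not turn itself and stays where it is left. Thimble and knob go down with it. It bears on the piece with 70 to 160 N when the ratchet clicks; over 250 N is crushing.
- knob_top (a point): Centre of the top of the ratchet knob, on the axis, 170 to 172 mm above the table; z up. The dark knurled knob is 26 mm in diameter, 22 mm high: grip it within 20 mm below this point. 4 mm under it is the wider bright thimble, 32 mm in diameter, 30 mm high; turned by that nothing slips. Knob and thimble turn without end; anticlockwise the spindle is raised.
- clutch (a joint): Slip of knob against thimble, rad, clockwise positive, 0 at first. Turning takes 0.25 N m while the spindle runs free. Once it bears, torque climbs to 0.35, then as the slip snaps on to the next of 12 seats a turn it falls below 0: one click. Held still, the knob pushes back with 0.05 to 0.17 N m before a click, -0.08 to -0.18 after. Rests near 0.52, 1.05, 1.57 after 1, 2, 3 clicks.
- test_piece: The short square batten to be measured: plain light wood, 38 x 130 x 38 mm, length along its y, about 0.1 kg, lying on the table. Origin: centre of its underside. Either end may go in first.
- piece_mid (a point): Centre of the batten's volume, 19 mm above its origin; axes as the batten's. On the plate it lies 45 mm above the gauge's underside.
- pencil: Flat carpenter's pencil, 14 x 171 x 8 mm, a bystander; origin at its underside.
- tape: Tape measure, 68 x 102 x 36 mm, a bystander; origin at its underside.
- flat_offcut: Flat wood offcut, 65 x 90 x 19 mm, a bystander; origin at the middle of its underside.
There are look-alikes about, which are no part of the job. Of the things like the test_piece, leave any that is black, green or turquoise; of the rest the larger one is meant.

How it is judged (in metres and radians):
On the way, in this order (a step that is already met when the one before it is completed fails the run):
1. the batten lies flat on the plate, squarely under the spindle, its end home against the back stop (x of piece_mid in the frame of gauge between -0.003 and 0.003 m and y of piece_mid in the frame of gauge between -0.008 and 0.008 m and z of piece_mid in the frame of gauge between 0.042 and 0.048 m and angle between the y axis of test_piece and the x axis of gauge, either way round below 0.087 rad), for 0.2 s.
2. the ratchet has clicked at least twice with the spindle bearing on the batten (value of joint clutch above 0.7 rad and contact force between spindle and test_piece above 30 N), for 0.1 s.
At the end, for the whole second after the job is handed in: The batten lies flat on the plate with its end within 3 mm of the back stop, within 8 mm of the middle and 5 degrees of square; the spindle bears on it with more than 30 N; the ratchet has clicked two or three times in all (slip between 0.7 and 1.75 rad); all is at rest (all of step 1 and all of step 2 and value of joint clutch below 1.75 rad and linear speed of each of test_piece, gauge below 0.01 m/s); the robot touches nothing.
It fails at once if the ratchet is turned past a third click (a fourth click) (value of joint clutch above 1.75 rad).
It fails at once if the batten is crushed: the spindle is forced on it with more than 250 N (contact force between spindle and test_piece above 250 N).
It fails at once if the micrometer is shoved more than 12 mm (distance of gauge from where it was at the start of the episode above 0.012 m).
It fails at once if a bystander is moved more than 20 mm (distance of any of pencil, tape, flat_offcut from where it was at the start of the episode above 0.02 m).
It also fails if it takes over 72 s, if anything falls off the work surface, if the arm or the gripper's body presses on something with over 40 N, if the wrist force passes 120 N, or if a joint passes its speed limit or range.

## Robot

A 6-joint arm with a two-finger parallel gripper is mounted at the origin on a cart in front of the work surface, level with it; the furniture and walls round the work are solid. World frame = base frame: x ahead of the robot, y to its left, z up, the work surface at z = 0. Lengths are in m, angles in degrees, forces in N, time in s.
With the tool pointing down it reaches from about 0.4 to 0.825 m from the base axis. Payload 7 kg.
Tool frame: the origin (TCP) lies midway between the tips of the shut fingers; the grasp point (between the pads) lies 19 mm behind it; z points along the fingers, y is the line along which they close (so a half turn about z gives the same grasp; the last joint's range is limited). The gripper opens to 88 mm and grips with 3 to 60 N. Pads are 19 mm wide; open, the fingers measure 130 mm over their backs; the gripper's body (78 mm by 193 mm) begins 47 mm behind the grasp point.
Start: joints at [-50.128, 20.546, 0.682, 0, -70.136, -16.507], TCP at [0.268, -0.62, 0.227] pointing down, gripper open.
Joint ranges: [-176.03, 176.03], [-82.01, 121.73], [-58.28, 71.71], [-173.87, 95.51], [-174.79, -0.11], [-173.66, 173.66]. Speed limits (degrees/s): [136.94, 136.94, 172.46, 180, 180, 180].

## Interface

Orientations are given as [roll, pitch, yaw] about the fixed x, y, z axes, in that order (R = Rz(yaw) Ry(pitch) Rx(roll)).
In Python, from plant import telemetry, viewer, workorder gives the robot as it stands. The module is installed in compiled form; this text tells all that it offers.
- The arm moves only by the tool carry_out, never from a script. Its argument "rows" is a list of rows, each a list of 6 numbers: the shift along the tool's x, y, z in m, then the turn, a rotation vector about the tool's x, y, z in rad. In form: [[tx, ty, tz, ax, ay, az], ...]. A call has 1 to 8 rows; each row is the pose to reach, as a shift and turn from the pose commanded when the call began, along the tool's axes at that moment; what a row does not reach only later rows make up. A row lasts 1/8 s, in which the tool goes at most 62.5 mm and 10.7 degrees, less where a joint would pass 70% of its speed; a pose out of reach is approached as far as the arm can. A call with a gripper value outside its range is refused whole. "grip" is the gripper's target within -1 to 1 (fully open at 1, half-way at 0, shut at -1), set as the call begins (left out, the last holds). The fingers move at their own pace and stop on an object; the grip force is fixed at half the most. Time passes only in rows, so rows that repeat a pose let the fingers close. It gives the time, the measured TCP pose, the force, the opening and the grip force at its end, in the units of the state.
- telemetry.get_obs(): the state, without advancing time (a new reading comes with each control period).
- viewer.snapshot(name): name is "scene" or "top"; returns the picture (400x640x3 uint8, red, green, blue); there is no depth.
- viewer.camera_info(name): a dict with "intrinsics" (3x3 intrinsics, pixels), "k1" (the pictures are not rectified: a ray, as slopes to the right and down, at radius r is drawn at 1 + k1 r^2 times it, then the intrinsics apply), "extrinsics" (4x4, takes a point from camera to world coordinates). Camera axes: x right, y down, z forward; pixel columns grow to the right and rows downward; lengths in m; the calibration is good to about 2 mm. A picture is of the moment at which its call begins. camera_info takes no time and is no camera call.
- workorder.close_job(): hands the job in; it is judged then, once.
The state is a dict: "clock": time; "joint_pos": joint angles; "qvel": joint speeds; "tau": joint torques, N m; "tool_pos": TCP position; "orientation": TCP orientation; "force": force on the tool from outside, world axes, zero at the start; "moment": the same for the moment, N m; "opening": finger opening in m; "gripper_force": force on a finger pad.
Only numpy, scipy, OpenCV 4.12 (cv2) and the standard library are available. Lean on these libraries where they do the work, as an engineer would, in place of code of your own. Each camera call takes 0.05 s, during which the arm holds its last target. There are 200 camera calls.

## Working session

There is one attempt and no reset: what is moved stays moved. The work goes in short steps, Python scripts to look and compute and a tool call to move; the robot and the scene stay as the last step left them, time stands still between calls to the robot, and variables do not carry over. Pictures are saved under pics/ and viewed, at most 10 in all, crops included, and the job is handed in when it is done.

Besides the shell and the picture viewer there is one more tool, called after "Call:" as name([rows], argument=value, ...), one row to a line, values as JSON. carry_out: Moves the arm, as the interface text tells. Its arguments: {"type":"object","properties":{"rows":{"type":"array"},"grip":{"type":"number"}},"required":["rows"]}

```bash
mkdir -p pics; python3 - <<'E'
from plant import telemetry, viewer
import cv2
print(telemetry.get_obs())
for n in("scene","top"):
    cv2.imwrite(f"pics/{n}0.png",viewer.snapshot(n)[:,:,::-1]); print(viewer.camera_info(n))
E
```

```text
{'clock': 0.0, 'joint_pos': array([-5.01278087e+01,  2.05901655e+01,  6.33770613e-01, -1.92896609e-02,
       -7.01355052e+01, -1.65069827e+01]), 'qvel': array([-0.07557872, -0.02528141, -0.01982114,  0.03534243,  0.0157701 ,
       -0.10605865]), 'tau': array([-1.67032135e-04, -5.82702613e+01,  2.93050861e+01,  6.99724317e+00,
        6.79077086e-03, -1.48189620e-04]), 'tool_pos': array([ 0.26747769, -0.61921263,  0.2256396 ]), 'orientation': array([ 1.79906735e+02, -8.72798118e-03, -1.56641353e+02]), 'force': array([ 1.07553171, -0.20053032, -0.43522442]), 'moment': array([-0.00261818,  0.01215381, -0.00783541]), 'gripper_force': 0.0, 'opening': 0.08772059452097504}
{'intrinsics': array([[448.66243742,   0.        , 324.73116267],
       [  0.        , 448.66243742, 203.81296721],
       [  0.        ,   0.        ,   1.        ]]), 'k1': 0.02852077355791742, 'extrinsics': array([[-0.84748589, -0.39603816,  0.35344227,  0.09769812],
       [-0.53076569,  0.64157953, -0.55377205,  0.70823073],
       [-0.00744646, -0.65690903, -0.75393307,  1.14454128],
       [ 0.        ,  0.        ,  0.        ,  1.        ]])}
{'intrinsics': array([[421.55957314,   0.        , 322.13339038],
       [  0.        , 421.55957314, 200.13793379],
       [  0.        ,   0.        ,   1.        ]]), 'k1': 0.02421741570918858, 'extrinsics': array([[ 2.02997541e-02, -9.86896516e-01,  1.60072439e-01,
         3.94538815e-01],
       [-9.99789158e-01, -2.05329313e-02,  1.97383835e-04,
        -2.85058092e-02],
       [ 3.09195897e-03, -1.60042696e-01, -9.87105250e-01,
         1.27992283e+00],
       [ 0.00000000e+00,  0.00000000e+00,  0.00000000e+00,
         1.00000000e+00]])}
```

View pics/top0.png

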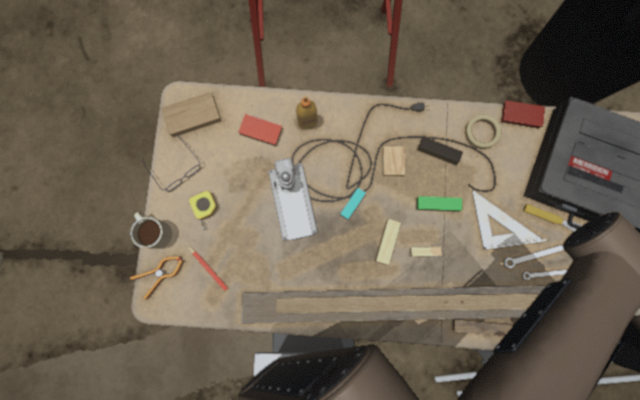

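View pics/scene0.png

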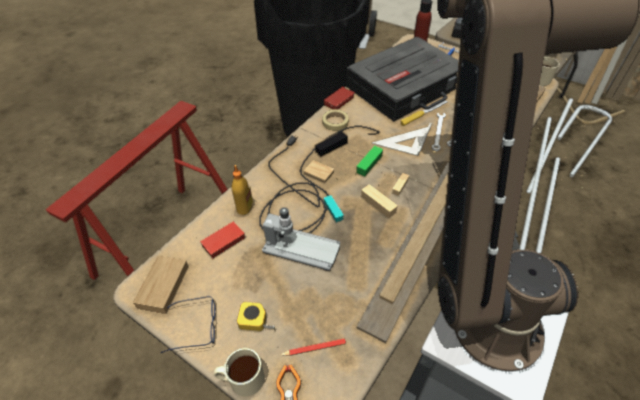

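Top view. What could be taken for the batten: pale wood at (388,241), smaller pale piece at (426,251), green (440,203), black (440,150), turquoise (353,203), and the flat offcut at (394,160). By the description I choose (388,241): it is neither black, green nor turquoise, and it is larger than (426,251). The gauge is at (294,200), with its column at the top and its open front towards the robot. The tape is at (203,205) and the pencil at (209,270).

```bash
cat > h.py <<'E'
import numpy as np, cv2
from plant import telemetry, viewer
from scipy.spatial.transform import Rotation as R
def cam(n):
    c=viewer.camera_info(n); return c["intrinsics"],np.array([c["k1"],0,0,0.]),c["extrinsics"]
def cast(n,px,z):
    K,d,E=cam(n); p=cv2.undistortPoints(np.float64(px).reshape(-1,1,2),K,d)[:,0]
    r=np.c_[p,np.ones(len(p))]@E[:3,:3].T; o=E[:3,3]
    return o+r*((z-o[2])/r[:,2])[:,None]
def proj(n,P):
    K,d,E=cam(n); M=np.linalg.inv(E)
    return cv2.projectPoints(np.float64(P).reshape(-1,1,3),cv2.Rodrigues(M[:3,:3])[0],M[:3,3],K,d)[0][:,0]
def tri(pa,pb):
    A=[];b=[]
    for n,p in(("top",pa),("scene",pb)):
        o=cam(n)[2][:3,3]; r=cast(n,p,0)[0]-o; r/=np.linalg.norm(r); Q=np.eye(3)-np.outer(r,r); A.append(Q); b.append(Q@o)
    return np.linalg.lstsq(np.vstack(A),np.hstack(b),rcond=None)[0]
E
python3 - <<'E'
from h import *
t=cv2.imread("pics/top0.png"); s=cv2.imread("pics/scene0.png")
a=cv2.resize(t[140:280,260:450],None,fx=4.2,fy=4.2,interpolation=cv2.INTER_CUBIC)
cv2.imwrite("pics/c1.png",a)
b=cv2.resize(s[160:280,250:420],None,fx=4.7,fy=4.7,interpolation=cv2.INTER_CUBIC)
cv2.imwrite("pics/c2.png",b)
print(cast("top",[(388,241),(295,200)],0.038))
E
```

```text
[[ 0.47838824 -0.22416003  0.038     ]
 [ 0.59466616  0.05269344  0.038     ]]
```

View pics/c1.png

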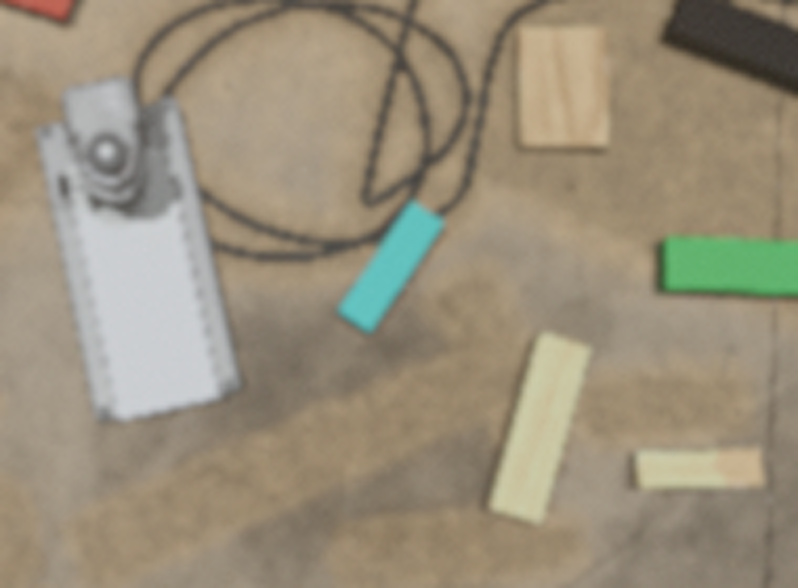

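View pics/c2.png

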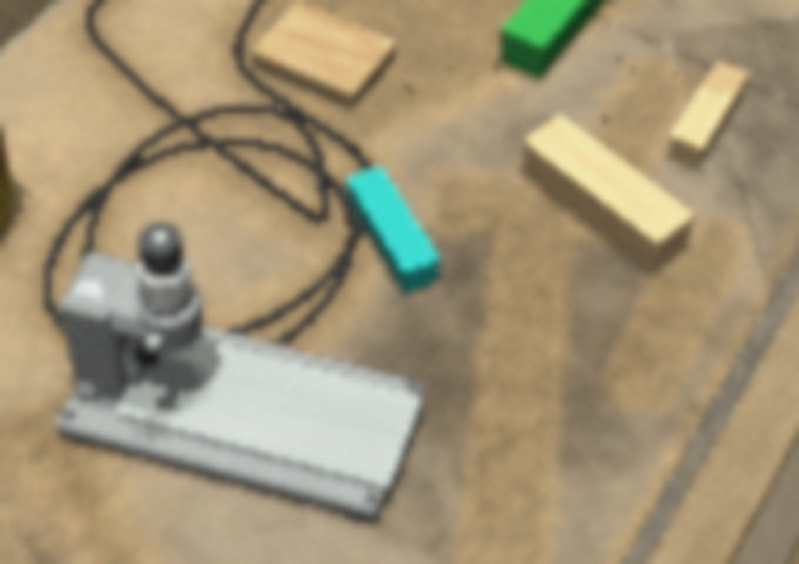

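The crops show that the plain pale batten has its top face at about (541,331), (592,347), (542,523), (489,510) in the top crop. The gauge plate is bright, the knob is at (107,152) in the top crop and (160,240) in the scene crop, and the lock screw is on the left (+y).

```bash
python3 - <<'E'
from h import *
t=cv2.imread("pics/top0.png"); s=cv2.imread("pics/scene0.png")
def big(m,x0,y0,x1,y1):
    z=np.zeros_like(m); z[y0:y1,x0:x1]=m[y0:y1,x0:x1]
    c=max(cv2.findContours(z,0,1)[0],key=cv2.contourArea); return c
hsv=cv2.cvtColor(t,cv2.COLOR_BGR2HSV)
print(hsv[241,388],hsv[241,370],hsv[225,400],hsv[215,295],hsv[235,288],hsv[200,275],hsv[200,240])
up=lambda im:cv2.resize(im,None,fx=4,fy=4,interpolation=cv2.INTER_CUBIC)
H=up(t); hs=cv2.cvtColor(H,cv2.COLOR_BGR2HSV)
f=lambda p:(np.float64(p)+.5)/4-.5
m=((hs[...,2]>175)&(hs[...,0]>20)&(hs[...,0]<35)&(hs[...,1]>40)).astype(np.uint8)*255
c=big(m,365*4,215*4,408*4,268*4); r=cv2.minAreaRect(c); bx=cv2.boxPoints(r)
W=cast("top",f(bx),.038); print("batten px",f(bx),"\n",W.mean(0),[np.linalg.norm(W[i]-W[i-1]) for i in(1,2)],[np.degrees(np.arctan2(*(W[i]-W[i-1])[[1,0]])) for i in (1,2)])
m2=((hs[...,1]<30)&(hs[...,2]>175)).astype(np.uint8)*255
c=big(m2,265*4,180*4,325*4,245*4); bx=cv2.boxPoints(cv2.minAreaRect(c)); W=cast("top",f(bx),.026); print("plate",f(bx),"\n",W,[np.linalg.norm(W[i]-W[i-1]) for i in(1,2)],[np.degrees(np.arctan2(*(W[i]-W[i-1])[[1,0]])) for i in (1,2)])
V=np.hstack([m[210*4:270*4,360*4:410*4],m2[180*4:240*4,260*4:330*4]]); 
hh=H[155*4:243*4,262*4:328*4].copy(); cc=c-[262*4,155*4]; cv2.drawContours(hh,[cc],-1,(0,0,255),1)
ss=cv2.resize(s[198:250,258:342],None,fx=6,fy=6,interpolation=cv2.INTER_CUBIC)
o=np.zeros((360,800,3),np.uint8); o[:352,:264]=hh; o[:312,280:784]=ss; cv2.imwrite("pics/c3.png",o)
g=(lambda u,v,:(260+(u+.5)/4.2-.5,140+(v+.5)/4.2-.5)); g2=(lambda u,v:(250+(u+.5)/4.7-.5,160+(v+.5)/4.7-.5))
print("knob",tri(g(107,152),g2(160,240)), cast("top",g(107,152),.17),cast("scene",g2(160,238),.168))
E
```

```text
[ 23  58 201] [ 18  71 150] [ 22  51 164] [105   7 209] [102   6 204] [ 15   3 173] [ 18  59 169]
batten px [[376.24713135 260.89651489]
 [387.92449951 218.24868774]
 [400.68231201 221.74191284]
 [389.00494385 264.38973999]] 
 [ 0.47801201 -0.22563476  0.038     ] [np.float64(0.1304914621467543), np.float64(0.03886601247860617)] [np.float64(-15.413819272607734), np.float64(-104.31273969126963)]
plate [[271.53842163 186.15444946]
 [303.83773804 179.02633667]
 [315.82485962 233.34298706]
 [283.52554321 240.47109985]] 
 [[ 0.63757009  0.12575175  0.026     ]
 [ 0.66166893  0.02862062  0.026     ]
 [ 0.49744301 -0.01152408  0.026     ]
 [ 0.47436389  0.08374255  0.026     ]] [np.float64(0.10007602241278611), np.float64(0.1690613800156032)] [np.float64(-76.06592361866868), np.float64(-166.26353949890472)]
knob [0.64061166 0.07352338 0.16707625] [[0.63876375 0.07271143 0.17      ]] [[0.64232718 0.07315121 0.168     ]]
```

View pics/c3.png

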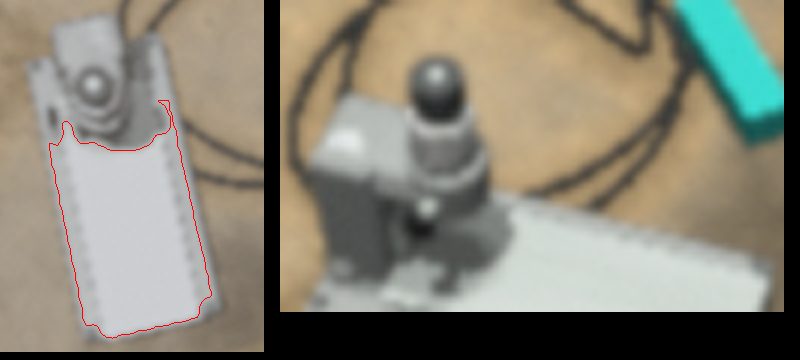

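```bash
cat >> h.py <<'E'
def rel(p,yaw,roll=180,pitch=0):
    o=telemetry.get_obs(); A=R.from_euler("xyz",o["orientation"],degrees=True); B=R.from_euler("xyz",[roll,pitch,yaw],degrees=True)
    return np.round(np.r_[A.inv().apply(np.array(p)-o["tool_pos"]),(A.inv()*B).as_rotvec()],4)
GO=np.array([.596,.0627]); GY=13.8
def gp(x,y=0):
    a=np.radians(GY); return GO+[x*np.cos(a)-y*np.sin(a),x*np.sin(a)+y*np.cos(a)]
def bp(x,c=(.478,-.2256),yaw=-15.1):
    a=np.radians(yaw); return np.array(c)+[x*np.cos(a),x*np.sin(a)]
E
python3 - <<'E'
from h import *
print(bp(-.038),rel([*bp(-.038),.12],-15.1)); print(cast("top",[(426,251)],.02))
E
```

```text
[ 0.44131204 -0.21570083] [-3.1960e-01  3.0140e-01  1.0610e-01  8.0000e-04  1.8000e-03 -2.4704e+00]
[[ 0.45243405 -0.33942554  0.02      ]]
```

Call:
carry_out([
  [-0.3196, 0.3014, 0.106, 0, 0, -2.47],
  [-0.3196, 0.3014, 0.106, 0, 0, -2.47],
  [-0.3196, 0.3014, 0.106, 0, 0, -2.47],
  [-0.3196, 0.3014, 0.106, 0, 0, -2.47],
  [-0.3196, 0.3014, 0.106, 0, 0, -2.47],
  [-0.3196, 0.3014, 0.106, 0, 0, -2.47],
  [-0.3196, 0.3014, 0.106, 0, 0, -2.47],
  [-0.3196, 0.3014, 0.106, 0, 0, -2.47],
], grip=0.4)

```text
clock: 1.1
tool_pos: [0.442, -0.2133, 0.1197]
orientation: [179.9, 0.0, -70.1]
force: [-0.0, -1.4, 0.7]
opening: 0.0614
gripper_force: 0.0
```

```bash
python3 - <<'E'
from h import *
o=telemetry.get_obs();print(o["tool_pos"],o["orientation"],o["joint_pos"]);print(rel([*bp(-.038),.10],-15.1))
E
```

```text
[ 0.44197215 -0.2132848   0.11970196] [ 1.79945248e+02  4.42193112e-02 -7.01348284e+01] [-2.77085837e+00  9.05767531e+00 -3.04749606e+01 -2.55697369e-02
 -5.05349205e+01  2.26523151e+01]
[ 2.100e-03  1.400e-03  1.970e-02  5.000e-04  1.200e-03 -9.605e-01]
```

Call:
carry_out([
  [0.002, 0.0014, 0.02, 0, 0, -0.96],
  [0.002, 0.0014, 0.02, 0, 0, -0.96],
  [0.002, 0.0014, 0.02, 0, 0, -0.96],
  [0.002, 0.0014, 0.02, 0, 0, -0.96],
  [0.002, 0.0014, 0.02, 0, 0, -0.96],
  [0.002, 0.0014, 0.02, 0, 0, -0.96],
  [0.002, 0.0014, 0.02, 0, 0, -0.96],
])

```text
clock: 1.98
tool_pos: [0.4408, -0.2185, 0.1005]
orientation: [180.0, 0.0, -15.9]
force: [1.2, -0.2, -0.8]
opening: 0.0612
gripper_force: 0.0
```

```bash
python3 - <<'E'
from h import *
o=telemetry.get_obs();print(o["tool_pos"],o["orientation"],o["joint_pos"]);print(rel([*bp(-.038),.006],-15.1))
a=viewer.snapshot("scene")[:,:,::-1]; b=viewer.snapshot("top")[:,:,::-1]
cv2.imwrite("pics/c4.png",np.hstack([cv2.resize(a[150:270,330:430],None,fx=4,fy=4),cv2.resize(b[190:310,340:440],None,fx=4,fy=4)]))
E
```

```text
[ 0.44075511 -0.21854073  0.10046677] [ 1.79999074e+02  1.35880411e-02 -1.58891057e+01] [-3.42907250e+00  1.05354365e+01 -3.17203132e+01 -2.73879848e-03
 -4.77577181e+01  7.75418083e+01]
[-0.0002 -0.0029  0.0945  0.      0.0002 -0.0138]
```

View pics/c4.png

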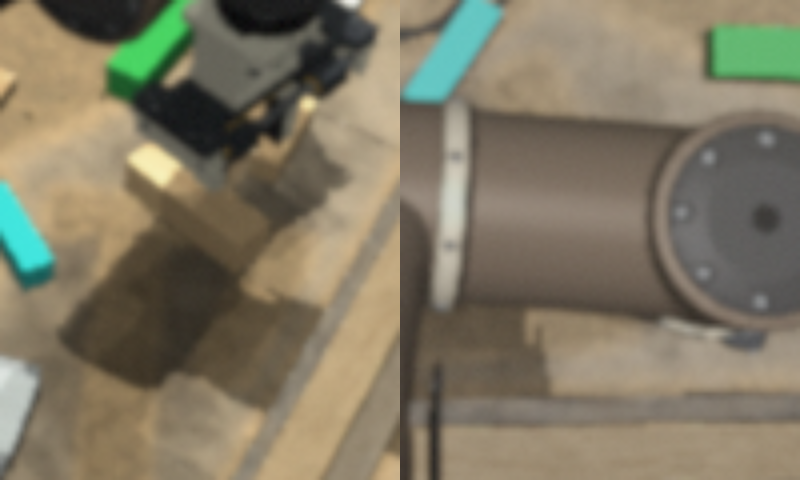

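The scene crop shows the open gripper above the near half of the batten, around (215,185) in the crop. The arm hides the top view. I'll go down and grip.

Call:
carry_out([
  [0, -0.0029, 0.03, 0, 0, -0.0138],
  [0, -0.0029, 0.065, 0, 0, -0.0138],
  [0, -0.0029, 0.09, 0, 0, -0.0138],
  [0, -0.0029, 0.0945, 0, 0, -0.0138],
  [0, -0.0029, 0.0945, 0, 0, -0.0138],
])

```text
clock: 2.7
tool_pos: [0.4419, -0.2158, 0.0064]
orientation: [180.0, 0.0, -14.9]
force: [-0.2, 0.3, -0.9]
opening: 0.0612
gripper_force: 0.0
```

Call:
carry_out([
  [0, 0, 0, 0, 0, 0],
  [0, 0, 0, 0, 0, 0],
  [0, 0, 0, 0, 0, 0],
  [0, 0, 0, 0, 0, 0],
], grip=-0.6)

```text
clock: 3.2
tool_pos: [0.442, -0.2158, 0.0067]
orientation: [-180.0, -0.1, -14.9]
force: [-0.8, 1.5, 5.9]
opening: 0.0381
gripper_force: 30.0
```

Call:
carry_out([
  [0, 0, -0.03, 0, 0, 0],
  [0, 0, -0.06, 0, 0, 0],
  [0, 0, -0.07, 0, 0, 0],
  [0, 0, -0.07, 0, 0, 0],
])

```text
clock: 3.7
tool_pos: [0.4418, -0.2157, 0.0762]
orientation: [-180.0, -0.1, -14.9]
force: [0.7, -0.5, -2.2]
opening: 0.0383
gripper_force: 30.0
```

```bash
python3 - <<'E'
from h import *
print(rel([*gp(-.13),.075],GY))
E
```

```text
[-3.660e-02 -2.463e-01  1.300e-03 -1.000e-04 -1.000e-03 -5.011e-01]
```

Call:
carry_out([
  [-0.008, -0.05, 0, 0, 0, -0.1],
  [-0.015, -0.1, 0, 0, 0, -0.2],
  [-0.022, -0.15, 0, 0, 0, -0.3],
  [-0.03, -0.2, 0, 0, 0, -0.4],
  [-0.0366, -0.235, 0, 0, 0, -0.5],
  [-0.0366, -0.2463, 0, 0, -0.001, -0.501],
  [-0.0366, -0.2463, 0, 0, -0.001, -0.501],
  [-0.0366, -0.2463, 0, 0, -0.001, -0.501],
])

```text
clock: 4.7
tool_pos: [0.469, 0.0307, 0.0755]
orientation: [-180.0, 0.1, 13.7]
force: [-0.2, -0.4, -1.8]
opening: 0.038
gripper_force: 30.0
```

```bash
python3 - <<'E'
from h import *
o=telemetry.get_obs();print(o["tool_pos"],o["orientation"]);print(rel([*gp(-.13),.035],GY))
a=viewer.snapshot("scene")[:,:,::-1]; b=viewer.snapshot("top")[:,:,::-1]
cv2.imwrite("pics/c5.png",np.hstack([cv2.resize(a[190:310,250:390],None,fx=3.5,fy=3.5,interpolation=2),cv2.resize(b[150:270,255:335],None,fx=3.5,fy=3.5,interpolation=2)]))
E
```

```text
[0.46900305 0.03074523 0.07545369] [-1.79998637e+02  1.35923026e-01  1.37239163e+01]
[ 0.001  -0.0007  0.0405 -0.      0.0024 -0.0013]
```

View pics/c5.png

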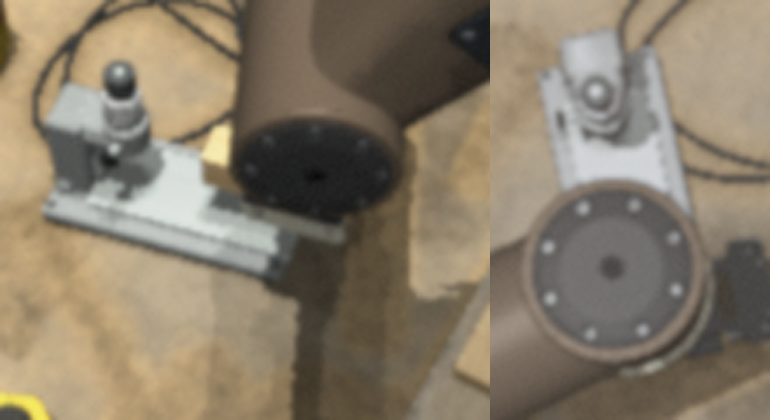

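Left is the scene crop and right is the top crop. The batten end at (215,160) is over the plate and lined up with the spindle. I'll lower it, release, then grip again so it lies flat.

Call:
carry_out([
  [0.001, -0.0007, 0.02, 0, 0.0015, 0],
  [0.001, -0.0007, 0.035, 0, 0.0015, 0],
  [0.001, -0.0007, 0.04, 0, 0.0015, 0],
  [0.001, -0.0007, 0.0425, 0, 0.0015, 0],
  [0.001, -0.0007, 0.0425, 0, 0.0015, 0],
  [0.001, -0.0007, 0.0425, 0, 0.0015, 0],
])

```text
clock: 5.55
tool_pos: [0.4707, 0.0327, 0.034]
orientation: [-180.0, -0.1, 13.8]
force: [0.9, 0.5, -0.9]
opening: 0.0374
gripper_force: 30.0
```

Call:
carry_out([
  [0, 0, 0, 0, 0, 0],
  [0, 0, 0, 0, 0, 0],
], grip=0.1)

```text
clock: 5.8
tool_pos: [0.4706, 0.0328, 0.0339]
orientation: [-180.0, -0.1, 13.8]
force: [-0.6, 0.1, 0.7]
opening: 0.0475
gripper_force: 0.0
```

Call:
carry_out([
  [0, 0, 0, 0, 0, 0],
  [0, 0, 0, 0, 0, 0],
  [0, 0, 0, 0, 0, 0],
], grip=-0.6)

```text
clock: 6.18
tool_pos: [0.4705, 0.0326, 0.0337]
orientation: [-180.0, -0.0, 13.8]
force: [-0.1, 0.3, 2.1]
opening: 0.038
gripper_force: 30.0
```

```bash
python3 - <<'E'
from h import *
o=telemetry.get_obs();print(o["tool_pos"],o["orientation"],o["force"])
print(rel([*gp(-.13),o["tool_pos"][2]],GY),rel([*gp(-.038),o["tool_pos"][2]],GY))
E
```

```text
[0.47045113 0.03263396 0.03365208] [-1.79984942e+02 -4.01620338e-02  1.38112721e+01] [-0.05651919  0.29343432  2.13411977]
[-0.0009  0.0007 -0.     -0.0003 -0.0007  0.0002] [ 0.0911  0.0008  0.0001 -0.0003 -0.0007  0.0002]
```

Call:
carry_out([
  [0.015, 0.0004, 0, 0, 0, 0],
  [0.03, 0.0008, 0, 0, 0, 0],
  [0.045, 0.0008, 0, 0, 0, 0],
  [0.06, 0.0008, 0, 0, 0, 0],
  [0.07, 0.0008, 0, 0, 0, 0],
  [0.078, 0.0008, 0, 0, 0, 0],
  [0.083, 0.0008, 0, 0, 0, 0],
  [0.083, 0.0008, 0, 0, 0, 0],
])

```text
clock: 7.18
tool_pos: [0.5522, 0.0517, 0.0337]
orientation: [-180.0, -0.1, 13.8]
force: [1.0, -0.8, 2.7]
opening: 0.0379
gripper_force: 30.0
```

```bash
python3 - <<'E'
from h import *
o=telemetry.get_obs();print(o["tool_pos"],o["orientation"],o["force"],o["moment"])
print(rel([*gp(-.038),o["tool_pos"][2]],GY))
E
```

```text
[0.55221391 0.05172147 0.0336574 ] [-1.79998321e+02 -6.57474786e-02  1.38129408e+01] [ 0.97443046 -0.83637177  2.74606239] [-0.60308734 -0.15573549  0.01747629]
[ 0.0071 -0.0002  0.     -0.     -0.0011  0.0002]
```

Call:
carry_out([
  [0.0015, 0, 0, 0, 0, 0],
  [0.003, 0, 0, 0, 0, 0],
  [0.004, 0, 0, 0, 0, 0],
  [0.004, 0, 0, 0, 0, 0],
])

```text
clock: 7.68
tool_pos: [0.5548, 0.0524, 0.0337]
orientation: [-180.0, 0.0, 13.8]
force: [-2.8, -1.1, 5.6]
opening: 0.038
gripper_force: 30.0
```

Call:
carry_out([
  [0.001, 0, 0, 0, 0, 0],
  [0.001, 0, 0, 0, 0, 0],
])

```text
clock: 7.92
tool_pos: [0.5558, 0.0527, 0.0337]
orientation: [-180.0, 0.0, 13.8]
force: [-3.1, -0.5, 5.8]
opening: 0.038
gripper_force: 30.0
```

Call:
carry_out([
  [0.001, 0, 0, 0, 0, 0],
  [0.001, 0, 0, 0, 0, 0],
])

```text
clock: 8.18
tool_pos: [0.5568, 0.0529, 0.0337]
orientation: [-180.0, 0.0, 13.8]
force: [-3.2, -0.7, 6.2]
opening: 0.0379
gripper_force: 30.0
```

Call:
carry_out([
  [0.001, 0, -0.0003, 0, 0, 0],
  [0.001, 0, -0.0003, 0, 0, 0],
])

```text
clock: 8.43
tool_pos: [0.5582, 0.0534, 0.0337]
orientation: [-180.0, -0.0, 13.8]
force: [0.5, -0.8, -0.8]
opening: 0.0377
gripper_force: 30.0
```

Call:
carry_out([
  [0.001, 0, 0, 0, 0, 0],
  [0.001, 0, 0, 0, 0, 0],
])

```text
clock: 8.68
tool_pos: [0.559, 0.0536, 0.0337]
orientation: [-180.0, -0.0, 13.8]
force: [-0.4, 0.8, -0.9]
opening: 0.0376
gripper_force: 30.0
```

Call:
carry_out([
  [0.001, 0, 0, 0, 0, 0],
  [0.001, 0, 0, 0, 0, 0],
])

```text
clock: 8.93
tool_pos: [0.5599, 0.0538, 0.0338]
orientation: [-180.0, -0.0, 13.8]
force: [-0.5, 0.3, -1.1]
opening: 0.0378
gripper_force: 30.0
```

Call:
carry_out([
  [0.001, 0, 0, 0, 0, 0],
  [0.001, 0, 0, 0, 0, 0],
])

```text
clock: 9.18
tool_pos: [0.56, 0.0537, 0.0337]
orientation: [-180.0, 0.1, 13.8]
force: [-4.7, -0.6, 0.5]
opening: 0.0378
gripper_force: 30.0
```

Call:
carry_out([
  [0.0007, 0, 0, 0, 0, 0],
  [0.0007, 0, 0, 0, 0, 0],
])

```text
clock: 9.43
tool_pos: [0.56, 0.0537, 0.0337]
orientation: [-180.0, 0.1, 13.8]
force: [-7.7, -1.4, 3.0]
opening: 0.0379
gripper_force: 30.0
```

The force rises with no further motion, so the end is against the stop. I'll release and rise.

Call:
carry_out([
  [0, 0, 0, 0, 0, 0],
  [0, 0, 0, 0, 0, 0],
  [0, 0, 0, 0, 0, 0],
], grip=0.2)

```text
clock: 9.8
tool_pos: [0.5621, 0.0544, 0.0341]
orientation: [-180.0, -0.1, 13.8]
force: [-0.3, -0.3, -0.3]
opening: 0.0523
gripper_force: 0.0
```

Call:
carry_out([
  [0, 0, -0.03, 0, 0, 0],
  [0, 0, -0.08, 0, 0, 0],
  [0, 0, -0.14, 0, 0, 0],
  [0, 0, -0.19, 0, 0, 0],
  [-0.05, 0, -0.2, 0, 0, 0],
  [-0.11, 0, -0.2, 0, 0, 0],
  [-0.15, 0, -0.2, 0, 0, 0],
  [-0.15, 0, -0.2, 0, 0, 0],
])

```text
clock: 10.8
tool_pos: [0.4139, 0.0177, 0.2346]
orientation: [-179.9, -0.2, 13.8]
force: [1.3, 0.6, 0.5]
opening: 0.0525
gripper_force: 0.0
```

```bash
python3 - <<'E'
from h import *
o=telemetry.get_obs();print(o["tool_pos"],o["joint_pos"],o["moment"])
a=viewer.snapshot("scene")[:,:,::-1]; b=viewer.snapshot("top")[:,:,::-1]
cv2.imwrite("pics/s6.png",a);cv2.imwrite("pics/t6.png",b)
cv2.imwrite("pics/c6.png",np.hstack([cv2.resize(a[195:285,255:355],None,fx=4.5,fy=4.5,interpolation=2),cv2.resize(b[155:245,260:330],None,fx=4.5,fy=4.5,interpolation=2)]))
E
```

```text
[0.41386071 0.0176799  0.23464351] [ 3.00049436e+01 -5.64394757e+00 -2.91257893e+01 -2.46862998e-02
 -6.63320887e+01  7.38367825e+01] [-0.13175154  0.00411878  0.01826204]
```

View pics/c6.png

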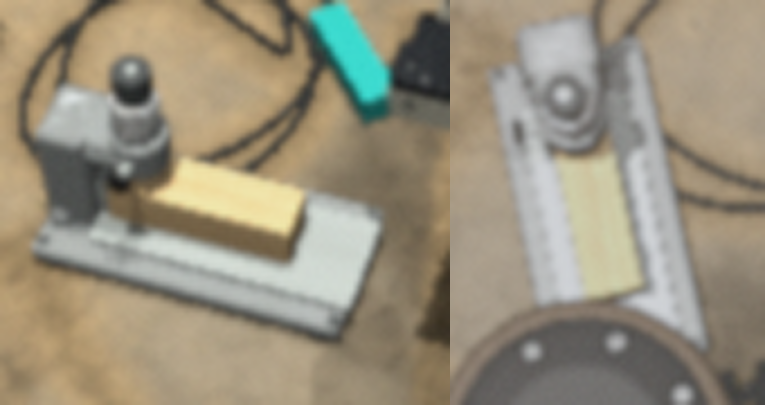

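The batten lies straight on the plate under the spindle, with its front end at about (612,293) in the top crop. I'll check this numerically and refine the knob position.

```bash
python3 - <<'E'
from h import *
c=lambda u,v:(260+(u-450+.5)/4.5-.5,155+(v+.5)/4.5-.5)
def togauge(p):
    a=np.radians(GY); d=p[:,:2]-GO; return np.c_[d[:,0]*np.cos(a)+d[:,1]*np.sin(a),-d[:,0]*np.sin(a)+d[:,1]*np.cos(a)]
b=cv2.imread("pics/t6.png"); H=cv2.cvtColor(cv2.resize(b,None,fx=4,fy=4,interpolation=2),cv2.COLOR_BGR2HSV)
m=((H[...,1]>38)&(H[...,2]>185)).astype(np.uint8); z=np.zeros_like(m); z[186*4:224*4,278*4:306*4]=m[186*4:224*4,278*4:306*4]
k=max(cv2.findContours(z,0,1)[0],key=cv2.contourArea); r=cv2.minAreaRect(k); bx=(cv2.boxPoints(r)+.5)/4-.5
W=cast("top",bx,.064); print(bx,togauge(W),[np.degrees(np.arctan2(*(W[i]-W[i-1])[[1,0]])) for i in(1,2)])
# knob: dark blob in the scene view, grey top in top view
s=cv2.imread("pics/s6.png"); g=cv2.cvtColor(cv2.resize(s,None,fx=4,fy=4,interpolation=2),cv2.COLOR_BGR2GRAY)
z=np.zeros_like(g); z[205*4:219*4,276*4:293*4]=(g[205*4:219*4,276*4:293*4]<105)*255
k=max(cv2.findContours(z,0,1)[0],key=cv2.contourArea); x,y,w,h=cv2.boundingRect(k); ks=((x+w/2+.5)/4-.5,(y+h/2+.5)/4-.5); print("scene knob",ks,w/4,h/4)
kt=c(565,95); print("top",kt,tri(kt,ks),cast("top",kt,.17),cast("scene",ks,.162))
print(proj("top",[[.640,.073,.17]]),proj("scene",[[.640,.073,.162]]))
K=np.r_[.640,.0732]
print(rel([*K,.23],GY+70), rel([*K,.23],GY))
E
```

```text
[[283.34552 189.99957]
 [295.18976 187.21268]
 [302.3504  217.64548]
 [290.50616 220.43237]] [[ 0.02835127  0.01707968]
 [ 0.02891736 -0.01853419]
 [-0.06354597 -0.02003413]
 [-0.06399024  0.01517098]] [np.float64(-75.28934663583263), np.float64(-165.27062746471577)]
scene knob (283.875, 213.75) 9.0 8.75
top (285.1666666666667, 175.72222222222223) [0.64254521 0.07398342 0.15316095] [[0.63900793 0.07252757 0.17      ]] [[0.63750344 0.07959275 0.162     ]]
[[285.00368195 175.35816832]] [[284.50314131 211.89119604]]
[ 2.3040e-01  4.0000e-04  5.2000e-03  1.2000e-03 -2.8000e-03 -1.2211e+00] [ 0.2304  0.0004  0.0052 -0.0006 -0.0028  0.0006]
```

Call:
carry_out([
  [0.05, 0, 0, 0, 0, -0.18],
  [0.1, 0, 0, 0, 0, -0.36],
  [0.15, 0, 0.002, 0, 0, -0.54],
  [0.2, 0, 0.005, 0, 0, -0.72],
  [0.23, 0.0004, 0.005, 0, 0, -0.9],
  [0.23, 0.0004, 0.005, 0, 0, -1.08],
  [0.23, 0.0004, 0.005, 0, 0, -1.26],
  [0.23, 0.0004, 0.005, 0, 0, -1.41],
])

```text
clock: 11.9
tool_pos: [0.6404, 0.0729, 0.2274]
orientation: [-179.9, 0.0, 94.9]
force: [-1.1, -0.6, -0.2]
opening: 0.0524
gripper_force: 0.0
```

Call:
carry_out([
  [0, 0, 0, 0, 0, 0],
  [0, 0, 0, 0, 0, 0],
  [0, 0, 0, 0, 0, 0],
])

```text
clock: 12.28
tool_pos: [0.6394, 0.0728, 0.2287]
orientation: [180.0, -0.0, 94.5]
force: [0.1, -0.5, 1.4]
opening: 0.0527
gripper_force: 0.0
```

```bash
python3 - <<'E'
from h import *
o=telemetry.get_obs();print(o["tool_pos"],o["joint_pos"],o["orientation"])
print(rel([.640,.0732,.154],95))
E
```

```text
[0.63944847 0.0728127  0.22873553] [ 2.38308664e+01  1.75325966e+01 -3.40324633e+00 -7.02302206e-03
 -6.90439518e+01  1.60655360e+02] [ 1.79983108e+02 -1.28819955e-02  9.44837172e+01]
[ 0.0003  0.0006  0.0747  0.0003 -0.0002 -0.009 ]
```

Call:
carry_out([
  [0.0003, 0.0006, 0.03, 0, 0, 0],
  [0.0003, 0.0006, 0.055, 0, 0, 0],
  [0.0003, 0.0006, 0.07, 0, 0, 0],
  [0.0003, 0.0006, 0.0747, 0, 0, 0],
  [0.0003, 0.0006, 0.0747, 0, 0, 0],
])

```text
clock: 12.9
tool_pos: [0.6402, 0.0732, 0.1547]
orientation: [179.9, -0.0, 94.6]
force: [-0.7, -0.4, 0.6]
opening: 0.0525
gripper_force: 0.0
```

Call:
carry_out([
  [0, 0, 0, 0, 0, 0],
  [0, 0, 0, 0, 0, 0],
  [0, 0, 0, 0, 0, 0],
  [0, 0, 0, 0, 0, 0],
], grip=-0.9)

```text
clock: 13.4
tool_pos: [0.6401, 0.0732, 0.1546]
orientation: [179.9, -0.0, 94.6]
force: [0.3, -0.1, 1.8]
opening: 0.0252
gripper_force: 30.0
```

```bash
python3 - <<'E'
from h import *
o=telemetry.get_obs();print(o["tool_pos"],o["joint_pos"],o["orientation"],o["force"],o["moment"])
E
```

```text
[0.64010205 0.07324037 0.15464428] [ 2.38473844e+01  2.05956371e+01 -9.04369157e+00  1.20711727e-03
 -6.02852962e+01  1.60752021e+02] [ 1.79928492e+02 -2.38574240e-02  9.46000182e+01] [ 0.34678666 -0.0566792   1.79114308] [-0.11725646 -0.04480432  0.04186307]
```

Call:
carry_out([
  [0, 0, 0.0002, 0, 0, 0.12],
  [0, 0, 0.0004, 0, 0, 0.26],
  [0, 0, 0.0005, 0, 0, 0.4],
  [0, 0, 0.0007, 0, 0, 0.54],
  [0, 0, 0.0009, 0, 0, 0.68],
  [0, 0, 0.001, 0, 0, 0.78],
  [0, 0, 0.001, 0, 0, 0.78],
])

```text
clock: 14.28
tool_pos: [0.6399, 0.0733, 0.1537]
orientation: [180.0, -0.1, 50.0]
force: [-1.2, 0.7, 3.7]
opening: 0.0251
gripper_force: 30.0
```

```bash
cat > o.py <<'E'
from h import *
o=telemetry.get_obs();print(o["clock"],o["tool_pos"].round(4),o["joint_pos"][5].round(2),o["orientation"].round(2),o["force"].round(2),o["moment"].round(3),o["opening"])
E
python3 o.py
```

```text
14.275 [0.6399 0.0733 0.1537] 116.11 [ 1.7998e+02 -5.0000e-02  4.9970e+01] [-1.2   0.68  3.69] [0.241 0.705 0.102] 0.025087384892382755
```

Call:
carry_out([
  [0, 0, 0.0001, 0, 0, 0.1],
  [0, 0, 0.0002, 0, 0, 0.175],
  [0, 0, 0.0002, 0, 0, 0.175],
])

```text
clock: 14.65
tool_pos: [0.6399, 0.0734, 0.1535]
orientation: [180.0, -0.1, 40.0]
force: [-2.7, 1.2, 4.5]
opening: 0.025
gripper_force: 30.0
```

```bash
python3 o.py
```

```text
14.65 [0.6399 0.0734 0.1535] 106.18 [ 1.7999e+02 -6.0000e-02  4.0030e+01] [-2.75  1.16  4.51] [0.417 0.961 0.108] 0.025004927912689223
```

Call:
carry_out([
  [0, 0, 0.0001, 0, 0, 0.1],
  [0, 0, 0.0002, 0, 0, 0.175],
  [0, 0, 0.0002, 0, 0, 0.175],
])

```text
clock: 15.02
tool_pos: [0.6399, 0.0734, 0.1532]
orientation: [-180.0, -0.1, 30.0]
force: [-2.5, 0.9, 4.7]
opening: 0.0252
gripper_force: 30.0
```

```bash
python3 o.py
```

```text
15.025 [0.6399 0.0734 0.1532] 96.19 [-1.7999e+02 -6.0000e-02  3.0040e+01] [-2.51  0.9   4.74] [0.679 1.045 0.122] 0.025246503889701337
```

Call:
carry_out([
  [0, 0, 0.0001, 0, 0, 0.1],
  [0, 0, 0.0002, 0, 0, 0.175],
  [0, 0, 0.0002, 0, 0, 0.175],
])

```text
clock: 15.4
tool_pos: [0.6399, 0.0735, 0.153]
orientation: [-180.0, -0.1, 20.0]
force: [-1.5, 3.0, 5.2]
opening: 0.0253
gripper_force: 30.0
```

```bash
python3 o.py
```

```text
15.4 [0.6399 0.0735 0.153 ] 86.16 [-1.7998e+02 -6.0000e-02  2.0010e+01] [-1.54  2.99  5.25] [0.754 1.145 0.163] 0.025286417516052716
```

Call:
carry_out([
  [0, 0, 0.0001, 0, 0, 0.1],
  [0, 0, 0.0001, 0, 0, 0.175],
  [0, 0, 0.0001, 0, 0, 0.175],
])

```text
clock: 15.78
tool_pos: [0.6399, 0.0735, 0.1528]
orientation: [-180.0, -0.1, 10.0]
force: [-2.8, 2.5, 4.6]
opening: 0.0251
gripper_force: 30.0
```

```bash
python3 o.py
```

```text
15.775 [0.6399 0.0735 0.1528] 76.16 [-1.7996e+02 -6.0000e-02  1.0010e+01] [-2.78  2.45  4.57] [1.013 1.005 0.128] 0.025139793671753397
```

Call:
carry_out([
  [0, 0, 0.0001, 0, 0, 0.1],
  [0, 0, 0.0001, 0, 0, 0.175],
  [0, 0, 0.0001, 0, 0, 0.175],
])

```text
clock: 16.15
tool_pos: [0.6399, 0.0735, 0.1526]
orientation: [-180.0, -0.0, -0.0]
force: [-2.2, 3.4, 4.6]
opening: 0.0251
gripper_force: 30.0
```

```bash
python3 o.py
```

```text
16.15 [0.6399 0.0735 0.1526] 66.14 [-1.7995e+02 -5.0000e-02 -1.0000e-02] [-2.19  3.36  4.55] [1.231 1.016 0.114] 0.025052869816387772
```

Call:
carry_out([
  [0, 0, 0.0001, 0, 0, 0.1],
  [0, 0, 0.0001, 0, 0, 0.175],
  [0, 0, 0.0001, 0, 0, 0.175],
])

```text
clock: 16.52
tool_pos: [0.6399, 0.0735, 0.1524]
orientation: [-179.9, -0.0, -10.0]
force: [-2.4, 3.0, 4.6]
opening: 0.0251
gripper_force: 30.0
```

```bash
python3 o.py
```

```text
16.525 [0.6399 0.0735 0.1524] 56.12 [-1.7995e+02 -3.0000e-02 -1.0040e+01] [-2.37  3.03  4.6 ] [1.405 0.906 0.232] 0.02510798658196553
```

Call:
carry_out([
  [0, 0, 0, 0, 0, 0.087],
  [0, 0, 0, 0, 0, 0.087],
  [0, 0, 0, 0, 0, 0.087],
])

```text
clock: 16.9
tool_pos: [0.6399, 0.0734, 0.1524]
orientation: [-180.0, -0.0, -15.0]
force: [-1.3, 4.7, 3.9]
opening: 0.0251
gripper_force: 30.0
```

```bash
python3 o.py
```

```text
16.9 [0.6399 0.0734 0.1524] 51.11 [-1.7995e+02 -3.0000e-02 -1.5040e+01] [-1.32  4.74  3.88] [1.751 0.818 0.23 ] 0.02509934048686355
```

Call:
carry_out([
  [0, 0, 0, 0, 0, 0.087],
  [0, 0, 0, 0, 0, 0.087],
  [0, 0, 0, 0, 0, 0.087],
])

```text
clock: 17.27
tool_pos: [0.6399, 0.0734, 0.1523]
orientation: [-180.0, -0.0, -20.0]
force: [-2.0, 5.0, 3.8]
opening: 0.0252
gripper_force: 30.0
```

```bash
python3 o.py
```

```text
17.275 [0.6399 0.0734 0.1523] 46.12 [-1.7995e+02 -2.0000e-02 -2.0040e+01] [-1.97  5.01  3.76] [1.941 0.75  0.126] 0.025229809691616353
```

Call:
carry_out([
  [0, 0, 0, 0, 0, 0.087],
  [0, 0, 0, 0, 0, 0.087],
  [0, 0, 0, 0, 0, 0.087],
])

```text
clock: 17.65
tool_pos: [0.64, 0.0734, 0.1523]
orientation: [-179.9, -0.0, -25.0]
force: [-1.0, 5.0, 3.7]
opening: 0.0251
gripper_force: 30.0
```

```bash
python3 o.py
```

```text
17.65 [0.64   0.0734 0.1523] 41.12 [-1.7994e+02 -2.0000e-02 -2.5050e+01] [-0.96  5.02  3.65] [ 1.958  0.701 -0.088] 0.02506079939689824
```

The moment changed sign to -0.09, so this is probably the first click. I'll continue in 5° steps.

Call:
carry_out([
  [0, 0, 0, 0, 0, 0.087],
  [0, 0, 0, 0, 0, 0.087],
  [0, 0, 0, 0, 0, 0.087],
])

```text
clock: 18.02
tool_pos: [0.64, 0.0734, 0.1524]
orientation: [-179.9, -0.0, -30.0]
force: [-1.9, 5.6, 3.6]
opening: 0.0252
gripper_force: 30.0
```

```bash
python3 o.py
```

```text
18.025 [0.64   0.0734 0.1524] 36.13 [-1.7993e+02 -1.0000e-02 -3.0040e+01] [-1.9   5.58  3.57] [ 1.979  0.741 -0.146] 0.025221703859308973
```

Call:
carry_out([
  [0, 0, 0, 0, 0, 0.087],
  [0, 0, 0, 0, 0, 0.087],
  [0, 0, 0, 0, 0, 0.087],
])

```text
clock: 18.4
tool_pos: [0.64, 0.0734, 0.1524]
orientation: [-179.9, -0.0, -35.0]
force: [-1.0, 5.0, 4.4]
opening: 0.025
gripper_force: 30.0
```

```bash
python3 o.py
```

```text
18.4 [0.64   0.0734 0.1524] 31.14 [-1.7993e+02 -1.0000e-02 -3.5030e+01] [-0.97  4.98  4.38] [ 2.034  0.631 -0.156] 0.025027059936785608
```

Call:
carry_out([
  [0, 0, 0, 0, 0, 0.087],
  [0, 0, 0, 0, 0, 0.087],
  [0, 0, 0, 0, 0, 0.087],
])

```text
clock: 18.77
tool_pos: [0.6401, 0.0734, 0.1524]
orientation: [-179.9, -0.0, -40.0]
force: [-2.1, 5.0, 3.1]
opening: 0.0252
gripper_force: 30.0
```

```bash
python3 o.py
```

```text
18.775 [0.6401 0.0734 0.1524] 26.18 [-1.7993e+02 -1.0000e-02 -3.9980e+01] [-2.13  4.97  3.06] [2.    0.564 0.029] 0.02524250113835878
```

Call:
carry_out([
  [0, 0, 0, 0, 0, 0.087],
  [0, 0, 0, 0, 0, 0.087],
  [0, 0, 0, 0, 0, 0.087],
])

```text
clock: 19.15
tool_pos: [0.6401, 0.0734, 0.1524]
orientation: [-179.9, -0.0, -44.9]
force: [-0.7, 6.2, 3.8]
opening: 0.0257
gripper_force: 30.0
```

```bash
python3 o.py
```

```text
19.15 [0.6401 0.0734 0.1524] 21.21 [-1.7993e+02 -1.0000e-02 -4.4950e+01] [-0.73  6.17  3.82] [1.895 0.529 0.166] 0.02573054538901317
```

Call:
carry_out([
  [0, 0, 0, 0, 0, 0.087],
  [0, 0, 0, 0, 0, 0.087],
  [0, 0, 0, 0, 0, 0.087],
])

```text
clock: 19.52
tool_pos: [0.6401, 0.0734, 0.1523]
orientation: [-179.9, -0.0, -49.9]
force: [-0.8, 4.4, 3.2]
opening: 0.025
gripper_force: 30.0
```

```bash
python3 o.py
```

```text
19.525 [0.6401 0.0734 0.1523] 16.22 [-179.93   -0.    -49.93] [-0.84  4.38  3.21] [1.952 0.49  0.183] 0.025048508474797317
```

Call:
carry_out([
  [0, 0, 0, 0, 0, 0.087],
  [0, 0, 0, 0, 0, 0.087],
  [0, 0, 0, 0, 0, 0.087],
])

```text
clock: 19.9
tool_pos: [0.6401, 0.0734, 0.1523]
orientation: [-179.9, 0.0, -54.9]
force: [-0.4, 5.6, 3.8]
opening: 0.0251
gripper_force: 30.0
```

```bash
python3 o.py
```

```text
19.9 [0.6401 0.0734 0.1523] 11.22 [-1.7993e+02  1.0000e-02 -5.4950e+01] [-0.39  5.63  3.81] [ 2.017  0.431 -0.098] 0.025079988790726735
```

Call:
carry_out([
  [0, 0, 0, 0, 0, 0.07],
  [0, 0, 0, 0, 0, 0.07],
  [0, 0, 0, 0, 0, 0.07],
])

```text
clock: 20.27
tool_pos: [0.6401, 0.0735, 0.1523]
orientation: [-179.9, 0.0, -59.0]
force: [-2.0, 4.5, 2.7]
opening: 0.0249
gripper_force: 30.0
```

```bash
python3 o.py
```

```text
20.275 [0.6401 0.0735 0.1523] 7.21 [-1.7993e+02  2.0000e-02 -5.8960e+01] [-2.02  4.49  2.67] [ 2.011  0.488 -0.125] 0.024885277041250303
```

Two clear sawtooth drops, at yaw of about -22° and -52°, mean two clicks. I'll turn a little to the seat, then let go and rise.

Call:
carry_out([
  [0, 0, 0, 0, 0, 0.09],
  [0, 0, 0, 0, 0, 0.09],
  [0, 0, 0, 0, 0, 0.09],
])

```text
clock: 20.65
tool_pos: [0.6401, 0.0735, 0.1523]
orientation: [-179.9, 0.0, -64.1]
force: [-1.2, 5.7, 3.7]
opening: 0.025
gripper_force: 30.0
```

```bash
python3 o.py
```

```text
20.65 [0.6401 0.0735 0.1523] 2.05 [-1.7993e+02  2.0000e-02 -6.4120e+01] [-1.17  5.75  3.7 ] [ 2.035  0.453 -0.189] 0.024951653644799118
```

Call:
carry_out([
  [0, 0, 0, 0, 0, 0],
  [0, 0, 0, 0, 0, 0],
  [0, 0, 0, 0, 0, 0],
], grip=0.2)

```text
clock: 21.02
tool_pos: [0.6396, 0.0726, 0.152]
orientation: [180.0, -0.0, -64.3]
force: [-0.1, 0.2, 0.1]
opening: 0.0491
gripper_force: 0.0
```

Call:
carry_out([
  [0, 0, -0.015, 0, 0, 0],
  [0, 0, -0.04, 0, 0, 0],
  [0, 0, -0.08, 0, 0, 0],
  [0, 0, -0.1, 0, 0, 0],
  [0, 0, -0.1, 0, 0, 0],
])

```text
clock: 21.65
tool_pos: [0.6408, 0.0733, 0.2555]
orientation: [-179.7, -0.0, -64.3]
force: [-0.2, -0.1, -0.3]
opening: 0.0527
gripper_force: 0.0
```

```bash
python3 - <<'E'
from h import *
o=telemetry.get_obs(); print(rel([.41,.0,.27],o["orientation"][2]))
E
```

```text
[-0.0342  0.2397 -0.0157 -0.0052 -0.0007  0.    ]
```

Call:
carry_out([
  [-0.007, 0.05, -0.015, 0, 0, 0],
  [-0.014, 0.1, -0.015, 0, 0, 0],
  [-0.021, 0.15, -0.015, 0, 0, 0],
  [-0.028, 0.2, -0.015, 0, 0, 0],
  [-0.034, 0.24, -0.015, 0, 0, 0],
  [-0.034, 0.24, -0.015, 0, 0, 0],
  [-0.034, 0.24, -0.015, 0, 0, 0],
])

```text
clock: 22.52
tool_pos: [0.409, -0.0003, 0.2674]
orientation: [-179.9, 0.0, -64.3]
force: [-0.3, -0.8, -0.0]
opening: 0.0526
gripper_force: 0.0
```

```bash
python3 - <<'E'
from h import *
a=viewer.snapshot("scene")[:,:,::-1]; b=viewer.snapshot("top")[:,:,::-1]
for n,x in(("s6",a),("t6",b)):
    p=cv2.imread(f"pics/{n}.png"); r=(slice(195,285),slice(255,355)) if n=="s6" else (slice(155,218),slice(260,330))
    print(n,np.abs(p[r].astype(int)-x[r]).max(2).mean(), cv2.phaseCorrelate(cv2.cvtColor(p[r],6).astype(float),cv2.cvtColor(np.ascontiguousarray(x[r]),6).astype(float)))
cv2.imwrite("pics/c7.png",np.hstack([cv2.resize(a[195:285,255:355],None,fx=4.5,fy=4.5,interpolation=2),cv2.resize(b[155:245,260:330],None,fx=4.5,fy=4.5,interpolation=2)]))
E
```

```text
s6 7.752777777777778 ((0.03799987464401511, 0.06637225460477225), 0.8605510079453853)
t6 2.0285714285714285 ((-0.01117050395832564, 0.004682031351709526), 0.903932047223731)
```

View pics/c7.png

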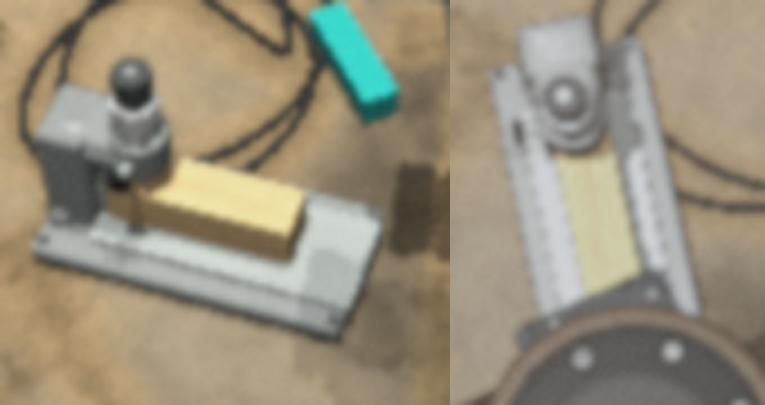

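The knob at (131,80) sits slightly lower than before. The batten and gauge have not moved (shift under 0.1 px), and the arm is clear. I'll hand in.

```bash
python3 -c "
from plant import workorder
print(workorder.close_job())"
```

```text
the job is handed in; nothing more can be done
None
```

The batten is home against the back stop and held by the spindle after two ratchet clicks (counted from the wrist torque), the arm is clear, and the job is handed in; no verdict was returned.

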